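# Draw the brass embossing die from its dock

### The job

Two leather-embossing dies are parked side by side in the wooden dock with their rear ends under its steel lip. Slide the brass die with the pale wooden grip forward along its bay until it is clear of the lip, then lift it and set it down gently, not dropped, flat in the middle of the marble slab with its edges parallel to the slab's edges (any way round). Leave the steel die with the black grip where it is.

Things in the scene. Friction and masses are not known exactly. Their poses are not given: they have to be found in the camera images.
- brass_die_grip (a point): The die to move: brass plate 120 (its x) x 76 (y) x 6 mm, about 0.45 kg, lying flat, with a pale wooden grip standing on its middle: 24 (x) x 20 (y) mm, 50 mm tall. This point is the grip's centre: 31 mm above the plate's underside, 25 mm above its upper face, 25 mm below the grip's top. Pinch the grip across its y (20 mm). x points to the rear, towards the lip; z up.
- steel_die_grip (a point): Bystander, to be left alone: a die of the same shape and sizes, but a grey steel plate with a black grip, in the other bay of the dock. Same point and axes as the brass die.
- dock: Fixed wooden dock, 220 (x) x 218 mm; origin: centre of its underside; x points to the rear. Bed 20 mm high; two bays centred at y = -52 and +52 mm, 94 mm wide, between 6 mm ridges, open at the front (-x). Steel lip over both bays from x = +58 to +110 mm, underside 6 mm above the plates, top 37 mm above the bench. Grips start at x = +22 to +34 mm; a die is clear once its grip is below x = -2 mm.
- slab: Fixed white marble slab 180 x 180 mm, 20 mm thick; origin at the centre of its underside, on the bench; x and y along its edges.
Not all that is in view belongs to the job. Of the things shaped like the part that bears brass_die_grip, the brass one is meant.

How it is judged:
On the way, in this order (a step that is already met when the one before it is completed fails the run):
1. the brass die has been slid forward clear of the lip, still down near the bed of the dock (x of brass_die_grip in the frame of dock between -0.12 and 0 m and z of brass_die_grip in the frame of dock below 0.068 m).
2. the brass die stands over the slab, held (horizontal distance between brass_die_grip and slab below 0.06 m and contact force between the fingers and brass_die above 0.5 N).
At the end, for the whole second after the job is handed in: The brass die lies flat and at rest on the marble slab, grip up, its grip within 20 mm of the slab's centre and its edges within 0.2 rad (11 degrees) of parallel to the slab's edges, any way round; the steel die is within 15 mm of where it started (horizontal distance between brass_die_grip and slab below 0.02 m and z of brass_die_grip in the frame of slab between 0.046 and 0.056 m and angle between brass_die_grip's own z axis and vertical below 0.1 rad and (angle between the x axis of brass_die_grip and the x axis of slab, either way round below 0.2 rad or angle between the x axis of brass_die_grip and the y axis of slab, either way round below 0.2 rad) and linear speed of brass_die below 0.02 m/s and distance of steel_die_grip from where it was at the start of the episode below 0.015 m); the robot touches nothing.
It fails at once if the brass die let go in mid-air, more than 20 mm above the slab or the bed (height (world z) of brass_die_grip above 0.071 m and contact force between the fingers and brass_die below 0.05 N).
It fails at once if the steel die moved by more than 15 mm (distance of steel_die_grip from where it was at the start of the episode above 0.015 m).
It also fails if it takes over 51 s, if anything falls off the work surface, if the arm or the gripper's body presses on something with over 40 N, if the wrist force passes 120 N, or if a joint passes its speed limit or range.

### The arm

A 6-joint arm with a two-finger parallel gripper is mounted at the origin on the work surface. World frame = base frame: x ahead of the robot, y to its left, z up, the work surface at z = 0. Lengths are in m, angles in rad, forces in N, time in s.
With the tool pointing down it reaches from about 0.225 to 0.875 m from the base axis. Payload 3.4 kg.
Tool frame: the origin (TCP) lies at the very end of the fingers, on their centre line; the grasp point (between the pads) lies 19 mm behind it; z points along the fingers, y is the direction in which the jaws open and shut (so a half turn about z gives the same grasp; the last joint's range is limited). The gripper opens to 85 mm and grips with 20 to 120 N. Pads are 22 mm wide; open, the fingers measure 114 mm over their backs; the gripper's body (76 mm by 85 mm) begins 54 mm behind the grasp point. The pads swing forward as they close: fully open they stand 13 mm farther back than shut.
Start: joints at [-1.354, 0.276, 1.505, -0, 1.361, -0.121], TCP at [0.191, -0.543, 0.231] pointing down, gripper open.
Joint ranges: [-2.89, 2.89], [-0.75, 2.08], [0.22, 2.7], [-1.18, 4.32], [0.11, 2.71], [-2.7, 2.7]. Speed limits (rad/s): [2.57, 2.57, 3.14, 3.14, 3.14, 3.14].

### API

Orientations are given as a unit quaternion [w, x, y, z].
In Python, from rig import telemetry, optics, order gives the robot as it stands.
- The arm moves only by the shell command python3 -m creep 'ROWS' [FORCE]. ROWS is a JSON object of lists of equal length, an entry for each row: "slide": the shift along the world's x, y, z normalised to -1 to 1, where 1 is 0.15 m, a list of three; "twist": the turn, a rotation vector about the world's x, y, z normalised to -1 to 1, where 1 is 360 degrees, a list of three; "fingers": the gripper's target within -1 to 1 (fully open at 1, half-way at 0, shut at -1). A call has 1 to 20 rows; each row is the pose to reach, as a shift and turn from the pose commanded when the call began, turning the shorter way round; what a row does not reach only later rows make up. A row lasts 1/10 s, in which the tool goes at most 50 mm and 8.59 degrees, less where a joint would pass 70% of its speed; a pose out of reach is approached as far as the arm can. A call with a number of a shift or a turn outside -1 to 1 is refused whole. A call with a gripper value outside its range is refused whole. The fingers move at their own pace and stop on an object; FORCE is the grip in N (left out, the last holds). Time passes only in rows, so rows that repeat a pose let the fingers close. It gives the time, the measured TCP pose, the force and the opening at its end, in the units of the state.
- telemetry.get_state(): the state, without advancing time (a new reading comes with each control period).
- optics.get_image(name): name is "side" or "top" or "wrist"; returns a dict with "img" (384x512x3 uint8, blue, green, red), "depth" (384x512 float32, m along the optical axis (not along the pixel's ray), 0 where there is no reading), "fovy" (degrees; the focal length in pixels is half the picture's height over the tangent of half this angle, whatever the lens; pixels are square), "cx", "cy" (the principal point, pixels), "world_from_camera" (4x4, takes a point from camera to world coordinates). Camera axes: x right, y down, z forward; pixel columns grow to the right and rows downward; lengths in m; the calibration is good to about 2 mm. A picture is of the moment at which its call begins.
- order.sign_off(): hands the job in, once; it reports no verdict.
The state is a dict: "clock": time; "qpos": joint angles; "qd": joint speeds; "effort": joint torques, N m; "position": TCP position; "ee_rot": TCP orientation; "contact_force": force on the tool from outside, world axes, zero at the start; "moment": the same for the moment, N m; "width": finger opening in m.
Only numpy, scipy, OpenCV 4.12 (cv2) and the standard library are available. Lean on these libraries where they do the work, as an engineer would, in place of code of your own. Each camera call takes 0.05 s, during which the arm holds its last target.

## Working session

There is one attempt and no reset: what is moved stays moved. The work goes in short steps, Python scripts to look and compute and a shell command to move; the robot and the scene stay as the last step left them, time stands still between calls to the robot, and variables do not carry over. Pictures are saved under pics/ and viewed, and the job is handed in when it is done.

```bash
mkdir -p pics; ls; python3 - <<'E'
from rig import telemetry, optics
import cv2, numpy as np, pickle
print(telemetry.get_state())
for n in ["side","top","wrist"]:
    d=optics.get_image(n); pickle.dump(d,open(f"pics/{n}0.pkl","wb")); cv2.imwrite(f"pics/{n}0.png",d["img"]); print(n,d["fovy"],d["cx"],d["cy"]); print(np.round(d["world_from_camera"],3))
E
```

```text
pics
{'clock': 0.0, 'qpos': array([-1.35400134e+00,  2.76610799e-01,  1.50614003e+00, -9.36391024e-07,
        1.36066264e+00, -1.21004146e-01]), 'qd': array([-0.00022395,  0.00083864, -0.00023423,  0.00126073,  0.00021619,
        0.00134076]), 'effort': array([-5.30035704e-04, -4.16777265e+01, -2.45806378e+01, -3.13323044e-04,
        1.09284170e-02,  8.09048316e-06]), 'position': array([ 0.19044182, -0.54199845,  0.23042793]), 'ee_rot': array([-9.09341308e-04,  9.85769919e-01,  1.68097702e-01, -4.40449505e-05]), 'contact_force': array([-0.44180811,  0.51606981, -0.19436142]), 'moment': array([ 0.00892561, -0.00553421, -0.02468546]), 'width': 0.08527539633108237}
side 51.04278374780718 252.3510019525233 196.4245050283926
[[ 0.994 -0.043  0.105  0.507]
 [-0.113 -0.48   0.87  -1.014]
 [ 0.013 -0.876 -0.482  0.609]
 [ 0.     0.     0.     1.   ]]
top 55.89352956205976 251.46657832637723 191.90817352519937
[[ 0.115 -0.968  0.222  0.426]
 [-0.993 -0.112  0.026 -0.099]
 [-0.    -0.224 -0.975  1.006]
 [ 0.     0.     0.     1.   ]]
wrist 68.87474228380084 252.75369891053796 190.9554527087587
[[ 0.331 -0.905 -0.266  0.258]
 [-0.944 -0.318 -0.093 -0.519]
 [-0.001  0.282 -0.959  0.374]
 [ 0.     0.     0.     1.   ]]
```

View pics/top0.png

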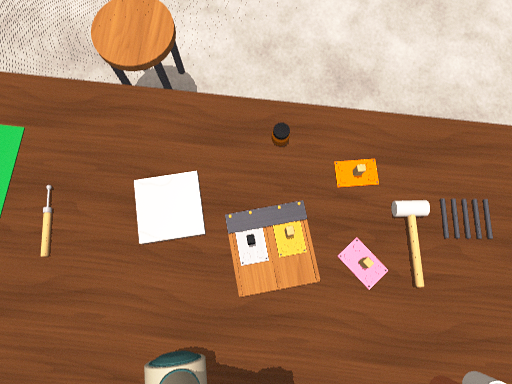

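View pics/side0.png

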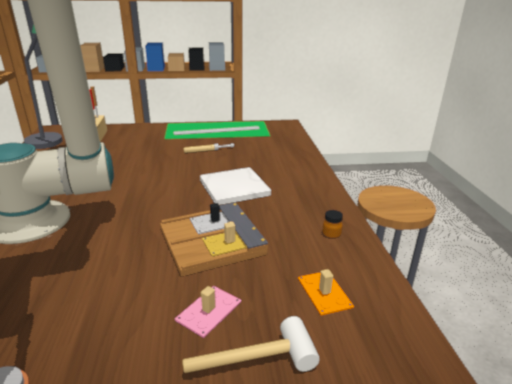

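View pics/wrist0.png

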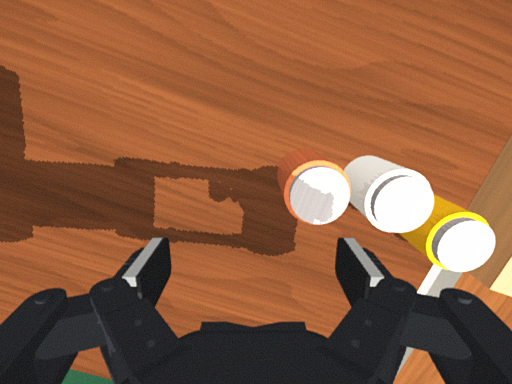

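Top view: candidates are the yellow brass plate with a pale grip in the dock's right bay, grip near (290,232); the orange plate loose on the bench, grip (361,169); the pink plate, grip (367,263); and the steel plate with a black grip, (251,240). By the description it is the brass one in the dock. The slab is at (170,207). I'll check that choice in a crop and measure.

```bash
cat > h.py <<'E'
import numpy as np, cv2, pickle
def K(d):
    f=d["img"].shape[0]/2/np.tan(np.radians(d["fovy"])/2); return f,d["cx"],d["cy"]
def ray(d,uv,z):
    f,cx,cy=K(d); uv=np.atleast_2d(np.asarray(uv,float)); T=np.asarray(d["world_from_camera"])
    r=np.c_[(uv[:,0]-cx)/f,(uv[:,1]-cy)/f,np.ones(len(uv))]@T[:3,:3].T
    return T[:3,3]+r*((z-T[2,3])/r[:,2])[:,None]
def cloud(d):
    f,cx,cy=K(d); T=np.asarray(d["world_from_camera"]); Z=d["depth"]; v,u=np.mgrid[:Z.shape[0],:Z.shape[1]]
    return np.stack([(u-cx)/f*Z,(v-cy)/f*Z,Z],-1)@T[:3,:3].T+T[:3,3]
def proj(d,p):
    f,cx,cy=K(d); T=np.linalg.inv(d["world_from_camera"]); q=np.atleast_2d(p)@T[:3,:3].T+T[:3,3]
    return np.c_[q[:,0]/q[:,2]*f+cx,q[:,1]/q[:,2]*f+cy]
E
python3 - <<'E'
from h import *
t=pickle.load(open("pics/top0.pkl","rb")); s=pickle.load(open("pics/side0.pkl","rb"))
a=cv2.resize(t["img"][190:305,215:330],None,fx=5,fy=5,interpolation=cv2.INTER_CUBIC); cv2.imwrite("pics/crop_top.png",a)
a=cv2.resize(s["img"][190:280,150:280],None,fx=5,fy=5,interpolation=cv2.INTER_CUBIC); cv2.imwrite("pics/crop_side.png",a)
P=cloud(t); Ps=cloud(s)
hsv=cv2.cvtColor(t["img"],cv2.COLOR_BGR2HSV)
# slab
m=((hsv[...,1]<40)&(hsv[...,2]>180)).astype(np.uint8); m[:,:120]=0; m[:,215:]=0; m[:160]=0;m[250:]=0
c=max(cv2.findContours(m,0,2)[0],key=cv2.contourArea); print("slab px",cv2.minAreaRect(c))
w=ray(t,c.reshape(-1,2),0.02)[:,:2].astype(np.float32); print("slab world",cv2.minAreaRect(w)); print("slab z depth",np.median(P[m>0][:,2]))
# brass plate
m=((hsv[...,0]>22)&(hsv[...,0]<34)&(hsv[...,1]>150)&(hsv[...,2]>150)).astype(np.uint8); m[:,:225]=0;m[:,325:]=0;m[:200]=0;m[300:]=0
c=max(cv2.findContours(m,0,2)[0],key=cv2.contourArea); print("brass px",cv2.minAreaRect(c), "z",np.median(P[m>0][:,2]))
print(cv2.minAreaRect(ray(t,c.reshape(-1,2),0.026)[:,:2].astype(np.float32)))
# tall things in dock region
for n,Q in(("top",P),("side",Ps)):
  k=(Q[...,2]>0.05)&(Q[...,2]<0.09)&(Q[...,0]>0.2)&(Q[...,0]<0.65)&(Q[...,1]>-0.5)&(Q[...,1]<0.2)
  nn,lab,st,ce=cv2.connectedComponentsWithStats(k.astype(np.uint8))
  for i in range(1,nn):
    if st[i,4]>8:
      q=Q[lab==i]; top=q[q[:,2]>0.068]; print(n,ce[i].round(1),st[i,4],"zmax",q[:,2].max().round(4),"mean top",(top.mean(0).round(4) if len(top) else None), q.min(0).round(3),q.max(0).round(3))
E
```

```text
slab px ((167.75997924804688, 206.8199920654297), (64.34672546386719, 66.89230346679688), 81.8698959350586)
slab world ((0.5853203535079956, 0.15186849236488342), (0.18100102245807648, 0.17905932664871216), 15.549508094787598)
slab z depth 0.020945808671571697
brass px ((289.4038391113281, 238.01922607421875), (31.966930389404297, 27.84848976135254), 78.69007110595703) z 0.026870856883692174
((0.5351127982139587, -0.18845456838607788), (0.08489745855331421, 0.07479599118232727), 17.13160514831543)
top [289.5 230. ] 85 zmax 0.0805 mean top [ 0.5507 -0.1835  0.0759] [ 0.538 -0.195  0.055] [ 0.564 -0.171  0.081]
top [250.4 238.4] 74 zmax 0.0813 mean top [ 0.5174 -0.0849  0.0764] [ 0.505 -0.095  0.053] [ 0.532 -0.075  0.081]
top [367.8 261.7] 76 zmax 0.0603 mean top None [ 0.481 -0.407  0.051] [ 0.509 -0.38   0.06 ]
side [102.9 189.9] 18 zmax 0.0895 mean top [0.2156 0.0042 0.0855] [ 0.202 -0.003  0.079] [0.234 0.012 0.09 ]
side [214.5 208.7] 112 zmax 0.0776 mean top [ 0.5183 -0.0913  0.0741] [ 0.506 -0.101  0.05 ] [ 0.53  -0.078  0.078]
side [229.  228.5] 135 zmax 0.0785 mean top [ 0.5516 -0.1894  0.074 ] [ 0.538 -0.2    0.05 ] [ 0.563 -0.178  0.078]
side [207.6 291.6] 102 zmax 0.0579 mean top None [ 0.482 -0.412  0.051] [ 0.508 -0.383  0.058]
```

View pics/crop_top.png

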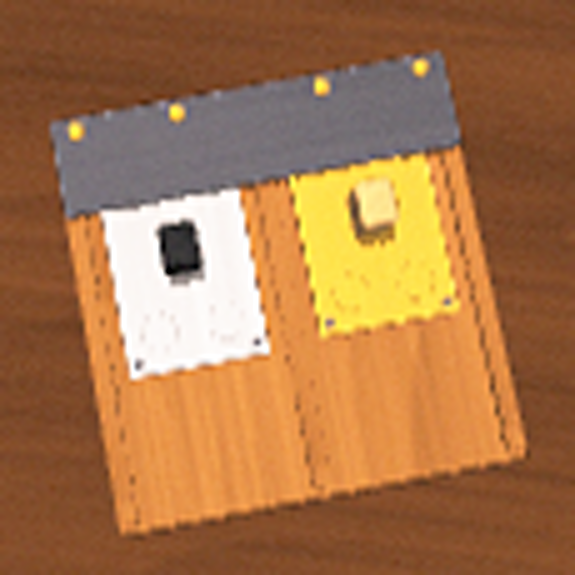

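View pics/crop_side.png

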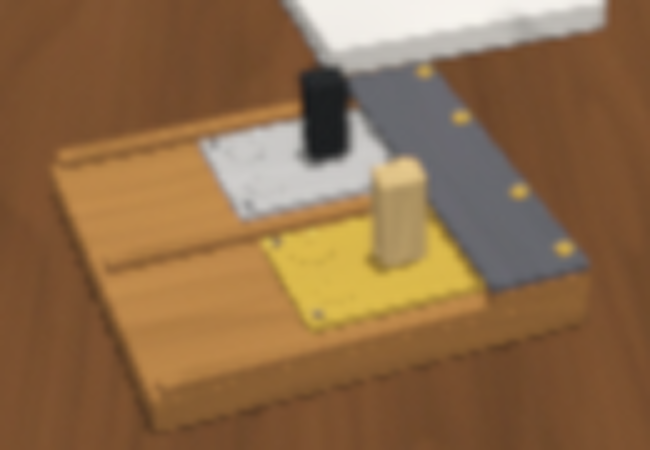

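The crops confirm it: yellow brass plate and pale grip in the bay nearer -y. In the top crop the grip is at (375,205), i.e. full image (290,231); the black-grip steel die is beside it at (180,250). The dock is yawed about 16°. Next I'll measure the dock yaw, the lip and the grip more precisely.

```bash
python3 - <<'E'
from h import *
t=pickle.load(open("pics/top0.pkl","rb")); s=pickle.load(open("pics/side0.pkl","rb"))
for n,d in(("top",t),("side",s)):
  P=cloud(d); hsv=cv2.cvtColor(d["img"],cv2.COLOR_BGR2HSV)
  reg=(P[...,0]>0.35)&(P[...,0]<0.72)&(P[...,1]>-0.32)&(P[...,1]<0.02)
  m=(reg&(P[...,2]>0.030)&(P[...,2]<0.045)&(hsv[...,1]<90)&(hsv[...,2]<140)).astype(np.uint8)
  m=cv2.morphologyEx(m,cv2.MORPH_CLOSE,np.ones((5,5)))
  c=max(cv2.findContours(m,0,2)[0],key=cv2.contourArea)
  r=cv2.minAreaRect(ray(d,c.reshape(-1,2),0.037)[:,:2].astype(np.float32)); print(n,"lip",r)
  m=(reg&(P[...,2]>0.012)).astype(np.uint8); c=max(cv2.findContours(m,0,2)[0],key=cv2.contourArea)
  print(n,"dock",cv2.minAreaRect(P[m>0][:,:2].astype(np.float32)))
  m=(reg&(hsv[...,0]>20)&(hsv[...,0]<36)&(hsv[...,1]>140)&(hsv[...,2]>130)).astype(np.uint8); c=max(cv2.findContours(m,0,2)[0],key=cv2.contourArea)
  print(n,"brass",cv2.minAreaRect(ray(d,c.reshape(-1,2),0.026)[:,:2].astype(np.float32)))
  for nm,(x,y) in dict(brass=(.55,-.186),steel=(.518,-.088)).items():
    k=(abs(P[...,0]-x)<.025)&(abs(P[...,1]-y)<.025)&(P[...,2]>0.0735)&(P[...,2]<.09)
    m=cv2.morphologyEx(k.astype(np.uint8),cv2.MORPH_OPEN,np.ones((2,2)))
    pts=np.argwhere(m>0)[:,::-1]; w=ray(d,pts,0.076); print(n,nm,len(pts),pts.mean(0),"top centre",w.mean(0).round(4), w.min(0).round(3),w.max(0).round(3), cv2.minAreaRect(w[:,:2].astype(np.float32)))
  for nm,(x,y) in dict(slab=(.585,.152)).items():
    k=(abs(P[...,0]-x)<.13)&(abs(P[...,1]-y)<.13)&(P[...,2]>0.012)
    print(n,nm,cv2.minAreaRect(P[k][:,:2].astype(np.float32)))
E
```

```text
top lip ((0.5854869484901428, -0.11839047819375992), (0.05179270729422569, 0.21720995008945465), 17.15542984008789)
top dock ((0.506091296672821, -0.1433924436569214), (0.22076262533664703, 0.21849249303340912), 17.17137908935547)
top brass ((0.5340460538864136, -0.1887834072113037), (0.0871300920844078, 0.07479599118232727), 17.13160514831543)
top brass 65 [291.         230.70769231] top centre [ 0.5486 -0.1866  0.076 ] [ 0.537 -0.198  0.076] [ 0.561 -0.176  0.076] ((0.5484338998794556, -0.18590521812438965), (0.02276080660521984, 0.018854590132832527), 23.622472763061523)
top steel 65 [251.36923077 239.13846154] top centre [ 0.5154 -0.0878  0.076 ] [ 0.502 -0.098  0.076] [ 0.527 -0.078  0.076] ((0.5145382881164551, -0.08820995688438416), (0.022947633638978004, 0.01792808808386326), 6.721864223480225)
top slab ((0.586368978023529, 0.1522369682788849), (0.1809397041797638, 0.18135488033294678), 15.296975135803223)
side lip ((0.5843093991279602, -0.12304852902889252), (0.057629071176052094, 0.22129669785499573), 17.561609268188477)
side dock ((0.50669264793396, -0.14493048191070557), (0.2217927724123001, 0.22386270761489868), 17.020427703857422)
side brass ((0.5363136529922485, -0.19030213356018066), (0.09015190601348877, 0.08262334018945694), 17.224870681762695)
side brass 44 [230.06818182 225.43181818] top centre [ 0.5532 -0.1924  0.076 ] [ 0.543 -0.204  0.076] [ 0.565 -0.182  0.076] ((0.5528610348701477, -0.19229881465435028), (0.02312350831925869, 0.020489072427153587), 23.998798370361328)
side steel 38 [215.39473684 205.97368421] top centre [ 0.5208 -0.0952  0.076 ] [ 0.509 -0.106  0.076] [ 0.533 -0.084  0.076] ((0.5210557579994202, -0.0952562466263771), (0.021333418786525726, 0.023697910830378532), 87.5619125366211)
side slab ((0.587709367275238, 0.14857272803783417), (0.18223808705806732, 0.18672610819339752), 15.195123672485352)
```

Dock centre is (0.506,-0.144) with yaw 17.1°, and the brass grip is at about (0.549,-0.186). That puts it at dock x≈+29, y≈-52 mm, which fits the stated 22–34 mm range. The slab is at (0.586,0.152), yaw 15.3°. The tool yaw is 19.4°, so it needs -2.3°. Moving above the grip and checking with the wrist camera.

```bash
python3 -m creep '{"slide":[[0.3,0.3,0],[0.6,0.6,0],[0.8,0.79,0],[0.8,0.79,0],[0.8,0.79,0]],"twist":[[0,0,-0.0064],[0,0,-0.0064],[0,0,-0.0064],[0,0,-0.0064],[0,0,-0.0064]],"fingers":[1,1,1,1,1]}' 40
python3 -m creep '{"slide":[[0.3,0.3,0],[0.6,0.6,0],[0.8,0.79,0],[0.8,0.79,0],[0.8,0.79,0]],"twist":[[0,0,0],[0,0,0],[0,0,0],[0,0,0],[0,0,0]],"fingers":[1,1,1,1,1]}'
python3 -m creep '{"slide":[[0.3,0.3,0],[0.5,0.5,0],[0.7,0.7,0],[0.78,0.79,0],[0.78,0.79,0],[0.78,0.79,0]],"twist":[[0,0,0],[0,0,0],[0,0,0],[0,0,0],[0,0,0],[0,0,0]],"fingers":[1,1,1,1,1,1]}'
python3 - <<'E'
from rig import telemetry, optics
from h import *
d=optics.get_image("wrist"); pickle.dump(d,open("pics/w1.pkl","wb")); s=telemetry.get_state(); print(s["position"],s["ee_rot"])
im=d["img"].copy()
for p in [(.549,-.186,.076),(.549,-.186,.026)]: print(proj(d,p)); 
cv2.imwrite("pics/w1.png",im)
E
```

```text
clock: 0.65
position: [0.3122, -0.4217, 0.2313]
ee_rot: [-0.0, 0.989, 0.15, 0.0]
contact_force: [-0.3, 0.1, 0.5]
width: 0.0856
clock: 1.15
position: [0.4317, -0.3047, 0.2311]
ee_rot: [-0.0, 0.989, 0.15, 0.0]
contact_force: [-0.7, -0.2, -0.9]
width: 0.0855
clock: 1.75
position: [0.5467, -0.1888, 0.2309]
ee_rot: [0.001, 0.989, 0.148, -0.001]
contact_force: [0.1, 0.9, 0.3]
width: 0.0855
[ 0.54646009 -0.18895974  0.2310475 ] [ 4.45790971e-04  9.89068590e-01  1.47453549e-01 -7.59204598e-04]
[[250.69917769 173.62749298]]
[[250.90868841 164.73447327]]
```

View pics/w1.png

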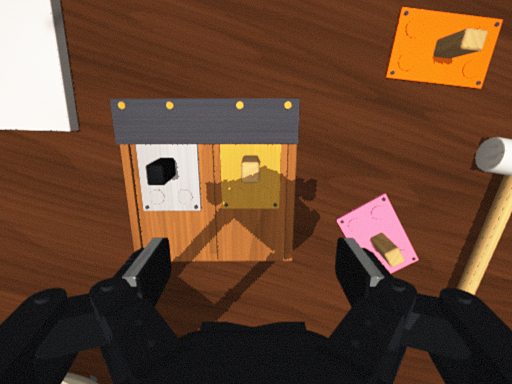

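The wrist view shows the dock square to the tool. The brass grip is at about (250,165), with pink and orange to the right. Measuring the grip here.

```bash
python3 - <<'E'
from h import *
d=pickle.load(open("pics/w1.pkl","rb")); P=cloud(d); hsv=cv2.cvtColor(d["img"],cv2.COLOR_BGR2HSV)
cv2.imwrite("pics/w1c.png",cv2.resize(d["img"][130:220,200:310],None,fx=6,fy=6,interpolation=cv2.INTER_CUBIC))
k=(P[...,2]>0.071)&(P[...,2]<.085); k[:130]=0;k[220:]=0;k[:,215:285]&=True;k[:,:215]=0;k[:,285:]=0
pts=np.argwhere(k)[:,::-1]; w=ray(d,pts,.076); print(len(pts),pts.min(0),pts.max(0),w.mean(0),cv2.minAreaRect(w[:,:2].astype(np.float32)),np.median(P[k][:,2]))
m=((hsv[...,0]>22)&(hsv[...,0]<34)&(hsv[...,1]>170)).astype(np.uint8); m[:,:210]=0;m[:,290:]=0;m[:135]=0;m[225:]=0
m=cv2.morphologyEx(m,cv2.MORPH_CLOSE,np.ones((5,5)))
c=max(cv2.findContours(m,0,2)[0],key=cv2.contourArea); print("plate",cv2.boundingRect(c),cv2.minAreaRect(ray(d,c.reshape(-1,2),.026)[:,:2].astype(np.float32)))
E
```

```text
383 [241 161] [258 182] [ 0.55095517 -0.184073    0.076     ] ((0.5507584810256958, -0.18407534062862396), (0.023350682109594345, 0.01865963079035282), 16.954370498657227) 0.07638197966699095
plate (220, 145, 61, 35) ((0.5516255497932434, -0.18392515182495117), (0.04329071193933487, 0.07488914579153061), 16.961210250854492)
```

View pics/w1c.png

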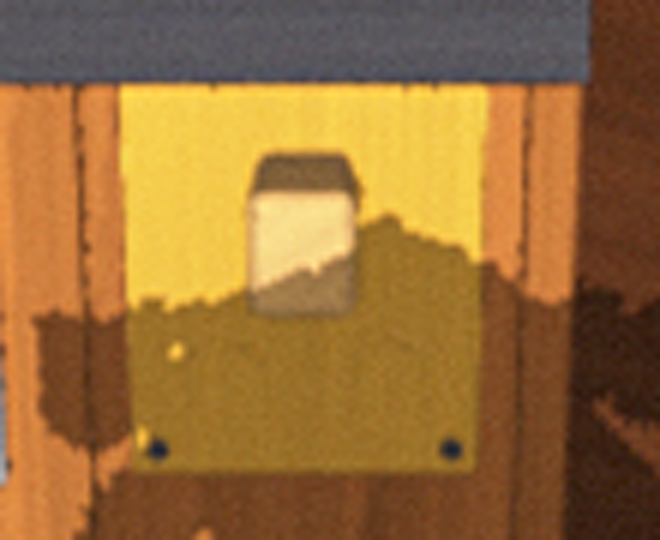

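The crop shows the grip top clear and unshadowed at its left. Its centre is (0.551,-0.184), 23×19 mm, at z 0.076, all as expected; the mean over views is (0.5505,-0.185). Descending, then stopping to check before closing.

```bash
python3 -m creep '{"slide":[[0.027,0.027,-0.2],[0.027,0.027,-0.45],[0.027,0.027,-0.7],[0.027,0.027,-0.7],[0.027,0.027,-0.7]],"twist":[[0,0,0],[0,0,0],[0,0,0],[0,0,0],[0,0,0]],"fingers":[1,1,1,1,1]}'
python3 -m creep '{"slide":[[0,0,-0.15],[0,0,-0.3],[0,0,-0.45],[0,0,-0.6],[0,0,-0.6],[0,0,-0.6]],"twist":[[0,0,0],[0,0,0],[0,0,0],[0,0,0],[0,0,0],[0,0,0]],"fingers":[1,1,1,1,1,1]}'
python3 - <<'E'
from rig import telemetry, optics
from h import *
for n in("side","wrist"):
  d=optics.get_image(n); im=d["img"]
  if n=="side": im=cv2.resize(im[150:280,130:300],None,fx=4,fy=4,interpolation=cv2.INTER_CUBIC)
  cv2.imwrite(f"pics/{n}2.png",im)
E
```

```text
clock: 2.3
position: [0.5509, -0.1844, 0.1267]
ee_rot: [0.0, 0.989, 0.147, -0.0]
contact_force: [0.2, -1.1, 0.6]
width: 0.0857
clock: 2.9
position: [0.5529, -0.1842, 0.0383]
ee_rot: [0.001, 0.989, 0.148, 0.001]
contact_force: [-0.6, 0.5, 0.3]
width: 0.0851
```

View pics/side2.png

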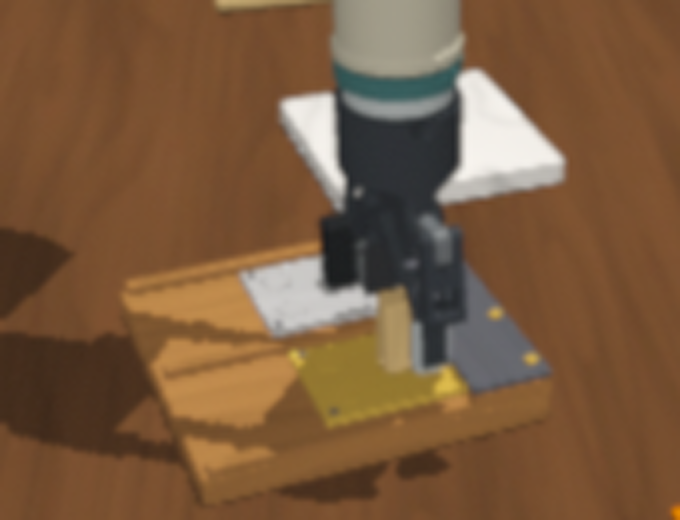

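View pics/wrist2.png

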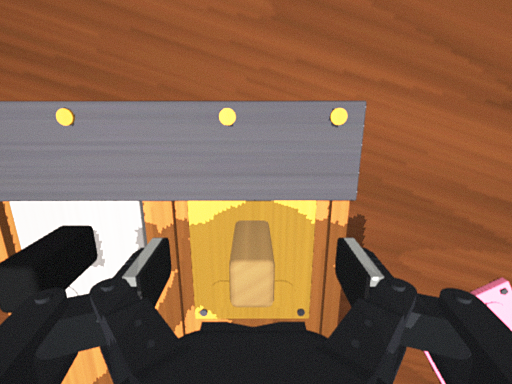

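The fingers straddle the grip: its top is at (252,285) in the wrist view, midway between the pads at (165,270) and (345,270). The steel die isn't touched. Closing.

```bash
python3 -m creep '{"slide":[[0,0,0],[0,0,0],[0,0,0],[0,0,0],[0,0,0],[0,0,0],[0,0,0],[0,0,0],[0,0,0],[0,0,0]],"twist":[[0,0,0],[0,0,0],[0,0,0],[0,0,0],[0,0,0],[0,0,0],[0,0,0],[0,0,0],[0,0,0],[0,0,0]],"fingers":[0,-0.3,-1,-1,-1,-1,-1,-1,-1,-1]}' 50
```

```text
clock: 4.0
position: [0.5519, -0.1832, 0.0366]
ee_rot: [0.0, 0.989, 0.148, 0.0]
contact_force: [0.1, -0.8, 4.2]
width: 0.0193
```

Gripped at 19.3 mm. Sliding 70 mm forward along -x of the dock.

```bash
python3 -m creep '{"slide":[[-0.05,-0.015,0],[-0.1,-0.031,0],[-0.16,-0.049,0],[-0.22,-0.068,0],[-0.28,-0.086,0],[-0.34,-0.105,0],[-0.4,-0.123,0],[-0.446,-0.137,0],[-0.446,-0.137,0],[-0.446,-0.137,0],[-0.446,-0.137,0]],"twist":[[0,0,0],[0,0,0],[0,0,0],[0,0,0],[0,0,0],[0,0,0],[0,0,0],[0,0,0],[0,0,0],[0,0,0],[0,0,0]],"fingers":[-1,-1,-1,-1,-1,-1,-1,-1,-1,-1,-1]}'
python3 - <<'E'
from rig import telemetry, optics
from h import *
for n in("side","top"):
  d=optics.get_image(n); im=d["img"]
  im=im[150:280,130:300] if n=="side" else im[190:320,190:360]
  cv2.imwrite(f"pics/{n}3.png",cv2.resize(im,None,fx=4,fy=4,interpolation=cv2.INTER_CUBIC))
E
```

```text
clock: 5.1
position: [0.483, -0.2041, 0.0366]
ee_rot: [0.0, 0.989, 0.148, -0.001]
contact_force: [0.7, -0.4, 7.6]
width: 0.0193
```

View pics/side3.png

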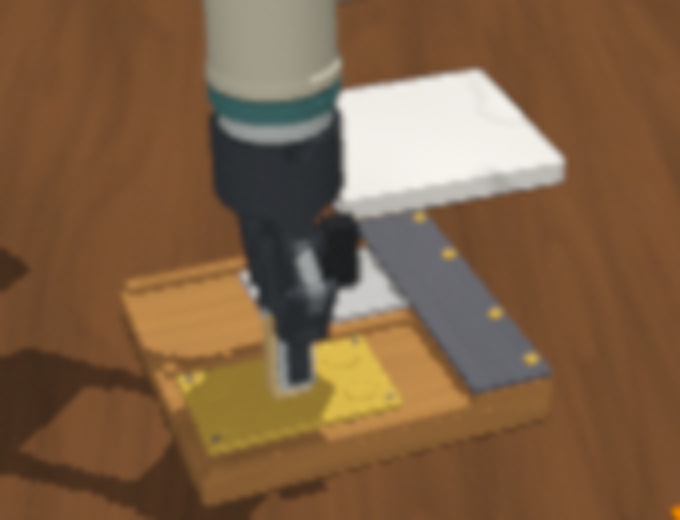

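View pics/top3.png

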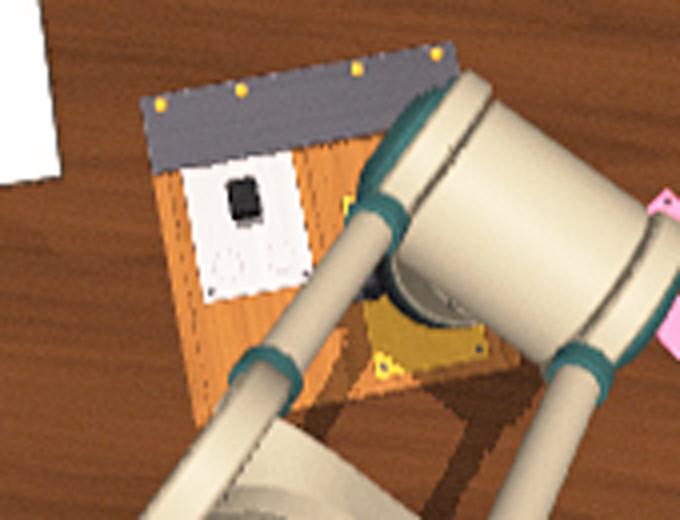

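The brass plate is fully out from under the lip: its rear edge is near (390,385) in the side crop and the lip edge near (460,385). The steel die is unmoved at (245,200) in the top crop. Lifting 105 mm, then carrying.

```bash
python3 -m creep '{"slide":[[0,0,0.05],[0,0,0.15],[0,0,0.25],[0,0,0.35],[0,0,0.45],[0,0,0.55],[0,0,0.65],[0,0,0.7],[0,0,0.7],[0,0,0.7]],"twist":[[0,0,0],[0,0,0],[0,0,0],[0,0,0],[0,0,0],[0,0,0],[0,0,0],[0,0,0],[0,0,0],[0,0,0]],"fingers":[-1,-1,-1,-1,-1,-1,-1,-1,-1,-1]}'
python3 - <<'E'
from rig import telemetry, optics
from h import *
d=optics.get_image("side"); im=d["img"][120:280,110:310]
cv2.imwrite("pics/side4.png",cv2.resize(im,None,fx=3,fy=3,interpolation=cv2.INTER_CUBIC))
E
```

```text
clock: 6.2
position: [0.4834, -0.2031, 0.1402]
ee_rot: [-0.001, 0.989, 0.148, -0.001]
contact_force: [0.8, 0.2, -4.1]
width: 0.0195
```

View pics/side4.png

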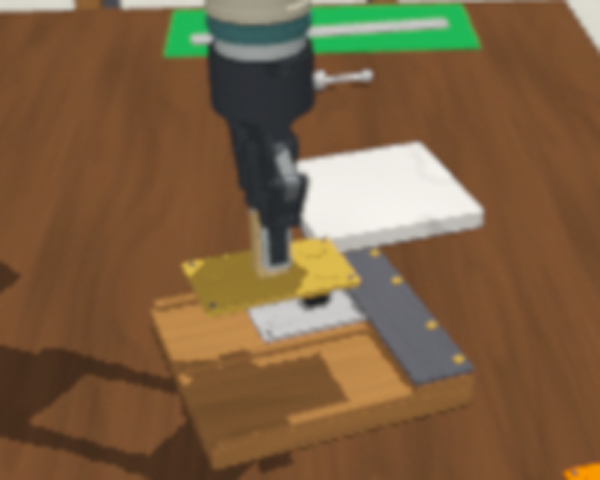

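The die is held level with its plate at about (270,275), and its weight shows on the wrist (about -4 N). The plate's underside is near 0.124 m, well above the steel grip's top. Carrying it to the slab.

```bash
python3 -m creep '{"slide":[[0.03,0.1,0],[0.07,0.24,0],[0.115,0.4,0],[0.16,0.55,0],[0.2,0.69,0],[0.23,0.79,0]],"twist":[[0,0,-0.001],[0,0,-0.002],[0,0,-0.003],[0,0,-0.004],[0,0,-0.0047],[0,0,-0.0047]],"fingers":[-1,-1,-1,-1,-1,-1]}'
python3 -m creep '{"slide":[[0.045,0.15,0],[0.09,0.3,0],[0.135,0.45,0],[0.18,0.6,0],[0.23,0.79,0],[0.23,0.79,0]],"twist":[[0,0,0],[0,0,0],[0,0,0],[0,0,0],[0,0,0],[0,0,0]],"fingers":[-1,-1,-1,-1,-1,-1]}'
python3 -m creep '{"slide":[[0.045,0.15,0],[0.09,0.3,0],[0.135,0.45,0],[0.18,0.6,0],[0.21,0.71,0],[0.23,0.78,0],[0.23,0.78,0],[0.23,0.78,0],[0.23,0.78,0]],"twist":[[0,0,0],[0,0,0],[0,0,0],[0,0,0],[0,0,0],[0,0,0],[0,0,0],[0,0,0],[0,0,0]],"fingers":[-1,-1,-1,-1,-1,-1,-1,-1,-1]}'
python3 - <<'E'
from rig import telemetry, optics
from h import *
s=telemetry.get_state(); print(s["position"],np.degrees(2*np.arctan2(s["ee_rot"][2],s["ee_rot"][1])))
for n in("side","wrist"):
  d=optics.get_image(n); pickle.dump(d,open(f"pics/{n}5.pkl","wb")); im=d["img"]
  cv2.imwrite(f"pics/{n}5.png",im if n=="wrist" else cv2.resize(im[80:260,130:330],None,fx=3,fy=3))
E
```

```text
clock: 6.85
position: [0.5185, -0.0834, 0.1401]
ee_rot: [-0.001, 0.991, 0.134, -0.001]
contact_force: [0.2, -0.5, -3.6]
width: 0.0195
clock: 7.45
position: [0.5537, 0.0367, 0.1402]
ee_rot: [-0.001, 0.991, 0.135, -0.001]
contact_force: [-1.0, -0.5, -4.3]
width: 0.0194
clock: 8.35
position: [0.5878, 0.1494, 0.1412]
ee_rot: [0.0, 0.991, 0.133, -0.0]
contact_force: [-0.6, -0.7, -4.1]
width: 0.0194
[0.58781466 0.1494275  0.14123093] 15.321840243740796
```

View pics/side5.png

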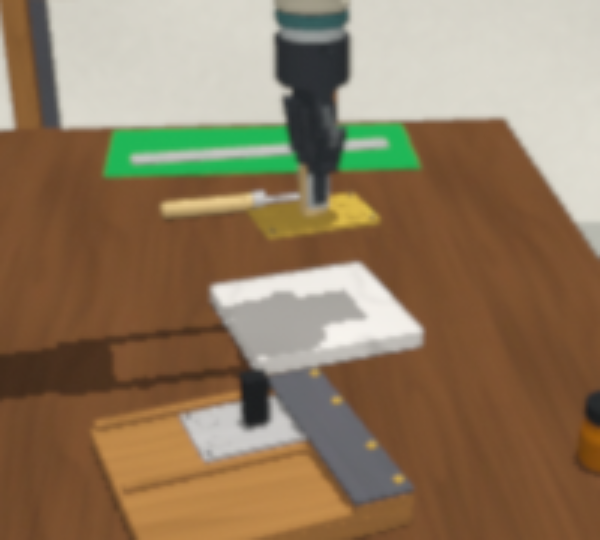

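View pics/wrist5.png

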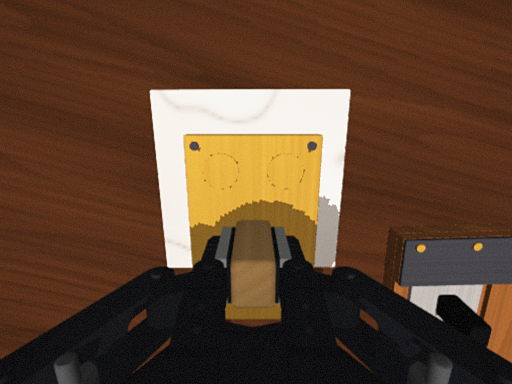

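Held and centred: the plate spans columns 185–322 within the slab's 152–350 in the wrist view, edges parallel. Lowering, slowly at the end.

```bash
python3 -m creep '{"slide":[[0,0.007,-0.08],[0,0.007,-0.18],[0,0.007,-0.28],[0,0.007,-0.38],[0,0.007,-0.48],[0,0.007,-0.56],[0,0.007,-0.61],[0,0.007,-0.64],[0,0.007,-0.64],[0,0.007,-0.64],[0,0.007,-0.64],[0,0.007,-0.64]],"twist":[[0,0,0],[0,0,0],[0,0,0],[0,0,0],[0,0,0],[0,0,0],[0,0,0],[0,0,0],[0,0,0],[0,0,0],[0,0,0],[0,0,0]],"fingers":[-1,-1,-1,-1,-1,-1,-1,-1,-1,-1,-1,-1]}'
python3 -m creep '{"slide":[[0,0,-0.005],[0,0,-0.012],[0,0,-0.02],[0,0,-0.028],[0,0,-0.036],[0,0,-0.044],[0,0,-0.044],[0,0,-0.044],[0,0,-0.044]],"twist":[[0,0,0],[0,0,0],[0,0,0],[0,0,0],[0,0,0],[0,0,0],[0,0,0],[0,0,0],[0,0,0]],"fingers":[-1,-1,-1,-1,-1,-1,-1,-1,-1]}'
```

```text
clock: 9.65
position: [0.5886, 0.1516, 0.046]
ee_rot: [0.0, 0.991, 0.134, 0.001]
contact_force: [-0.1, 0.1, -3.5]
width: 0.0195
clock: 10.55
position: [0.5883, 0.1515, 0.0388]
ee_rot: [0.0, 0.991, 0.134, 0.0]
contact_force: [1.0, 0.4, -4.6]
width: 0.0193
```

Still hanging (-4.6 N), about 2 mm to go.

```bash
python3 -m creep '{"slide":[[0,0,-0.003],[0,0,-0.006],[0,0,-0.009],[0,0,-0.012],[0,0,-0.015],[0,0,-0.015],[0,0,-0.015]],"twist":[[0,0,0],[0,0,0],[0,0,0],[0,0,0],[0,0,0],[0,0,0],[0,0,0]],"fingers":[-1,-1,-1,-1,-1,-1,-1]}'
```

```text
clock: 11.25
position: [0.5882, 0.1515, 0.0366]
ee_rot: [0.0, 0.991, 0.134, 0.0]
contact_force: [-1.1, 0.5, -2.1]
width: 0.0197
```

```bash
python3 -m creep '{"slide":[[0,0,-0.002],[0,0,-0.004],[0,0,-0.006],[0,0,-0.006],[0,0,-0.006]],"twist":[[0,0,0],[0,0,0],[0,0,0],[0,0,0],[0,0,0]],"fingers":[-1,-1,-1,-1,-1]}'
python3 - <<'E'
from rig import optics
from h import *
for n in("side",):
  d=optics.get_image(n); im=d["img"]
  cv2.imwrite("pics/side6.png",cv2.resize(im[100:220,180:300],None,fx=4,fy=4))
E
```

```text
clock: 11.75
position: [0.5882, 0.1515, 0.0366]
ee_rot: [0.0, 0.991, 0.134, 0.0]
contact_force: [-2.7, 0.3, 5.8]
width: 0.0198
```

View pics/side6.png

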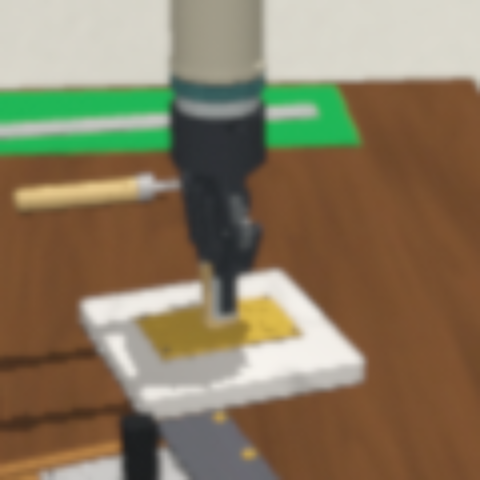

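The die is seated: the force is now +5.8 N, height is unchanged, and the plate at (220,325) lies flat on the marble. Opening, then rising.

```bash
python3 -m creep '{"slide":[[0,0,0],[0,0,0],[0,0,0],[0,0,0],[0,0,0],[0,0,0],[0,0,0],[0,0,0]],"twist":[[0,0,0],[0,0,0],[0,0,0],[0,0,0],[0,0,0],[0,0,0],[0,0,0],[0,0,0]],"fingers":[-0.4,-0.2,0,0.3,0.6,0.6,0.6,0.6]}'
python3 -m creep '{"slide":[[0,0,0.05],[0,0,0.2],[0,0,0.4],[0,0,0.6],[0,0,0.8],[0,0,1],[0,0,1],[0,0,1]],"twist":[[0,0,0],[0,0,0],[0,0,0],[0,0,0],[0,0,0],[0,0,0],[0,0,0],[0,0,0]],"fingers":[0.6,0.6,0.6,0.6,0.6,0.6,0.6,0.6]}'
python3 -m creep '{"slide":[[-0.2,0,0.1],[-0.5,0,0.2],[-0.8,0,0.2],[-1,0,0.2],[-1,0,0.2],[-1,0,0.2]],"twist":[[0,0,0],[0,0,0],[0,0,0],[0,0,0],[0,0,0],[0,0,0]],"fingers":[0.6,0.6,0.6,0.6,0.6,0.6]}'
python3 - <<'E'
from rig import optics
from h import *
for n in("side","wrist","top"):
  d=optics.get_image(n); P=cloud(d); cv2.imwrite(f"pics/{n}7.png",d["img"])
  hsv=cv2.cvtColor(d["img"],cv2.COLOR_BGR2HSV)
  reg=(abs(P[...,0]-.587)<.13)&(abs(P[...,1]-.151)<.13)
  m=(reg&(P[...,2]>.012)&(P[...,2]<.09))
  if m.sum()>500: print(n,"slab",cv2.minAreaRect(P[m&(P[...,2]<.03)][:,:2].astype(np.float32)))
  m=(reg&(hsv[...,0]>20)&(hsv[...,0]<36)&(hsv[...,1]>140)&(P[...,2]<.04)).astype(np.uint8); cs=cv2.findContours(m,0,2)[0]
  if cs: c=max(cs,key=cv2.contourArea); print(n,"plate",cv2.minAreaRect(ray(d,c.reshape(-1,2),.026)[:,:2].astype(np.float32)),np.median(P[m>0][:,2]))
  g=reg&(P[...,2]>.0735)&(P[...,2]<.085); pts=np.argwhere(g)[:,::-1]
  if len(pts): print(n,"grip top",ray(d,pts,.076).mean(0),len(pts))
  k=(abs(P[...,0]-.518)<.03)&(abs(P[...,1]+.088)<.03)&(P[...,2]>0.0735)&(P[...,2]<.09); pts=np.argwhere(k)[:,::-1]
  if len(pts): print(n,"steel",ray(d,pts,.076).mean(0))
E
```

```text
clock: 12.6
position: [0.5882, 0.1515, 0.0355]
ee_rot: [0.0, 0.991, 0.134, -0.0]
contact_force: [-0.4, 0.6, -0.5]
width: 0.0686
clock: 13.4
position: [0.5885, 0.1516, 0.1868]
ee_rot: [0.0, 0.991, 0.134, 0.001]
contact_force: [0.4, -0.2, -0.4]
width: 0.068
clock: 14.0
position: [0.4375, 0.1515, 0.215]
ee_rot: [0.0, 0.991, 0.134, -0.0]
contact_force: [0.3, 0.1, 0.0]
width: 0.0684
side slab ((0.5874635577201843, 0.14900338649749756), (0.18163302540779114, 0.18676809966564178), 15.596752166748047)
side plate ((0.58783358335495, 0.14518827199935913), (0.11281750351190567, 0.06617169827222824), 15.017332077026367) 0.0265346533225026
side grip top [0.58830209 0.14595467 0.076     ] 23
side steel [ 0.5182622  -0.08902881  0.076     ]
wrist slab ((0.5616711378097534, 0.14462949335575104), (0.12844382226467133, 0.1804419755935669), 15.32443904876709)
wrist plate ((0.5757120847702026, 0.14778274297714233), (0.09489142894744873, 0.07442145049571991), 15.34911060333252) 0.026719234214032245
wrist grip top [0.58605232 0.15122758 0.076     ] 631
wrist steel [ 0.51726061 -0.08412997  0.076     ]
top slab ((0.5863872766494751, 0.15239602327346802), (0.18069414794445038, 0.18105998635292053), 15.672659873962402)
top plate ((0.585361897945404, 0.15136997401714325), (0.11743243783712387, 0.07401181012392044), 15.596895217895508) 0.027069985708756406
top grip top [0.58712888 0.15133063 0.076     ] 63
top steel [ 0.51777843 -0.08488228  0.076     ]
```

View pics/side7.png

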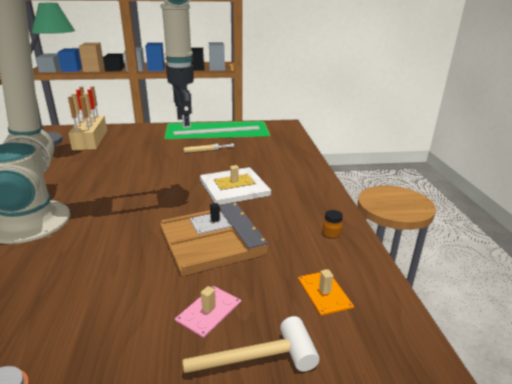

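View pics/wrist7.png

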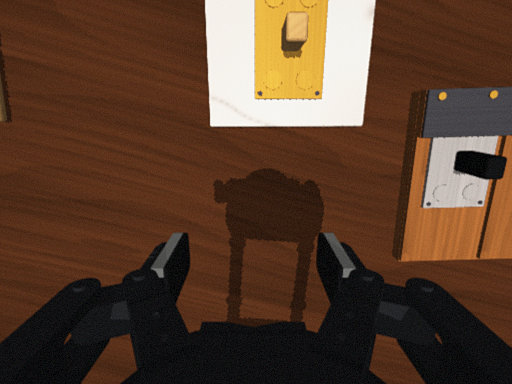

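View pics/top7.png

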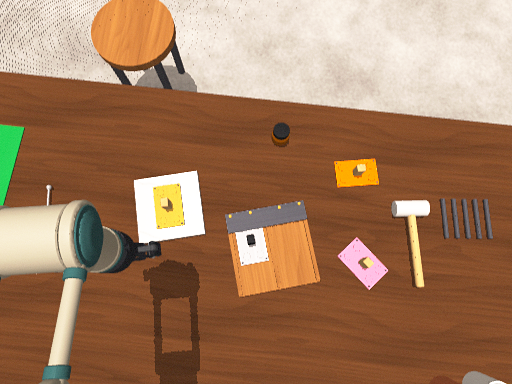

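The brass die lies centred on the slab, with its grip at (166,203) in the top view. The steel die is still at its starting pixel (251,240), and the gripper is clear of everything.

```bash
python3 -c "
from rig import order
print(order.sign_off())"
```

```text
the job is handed in; nothing more can be done
None
```

I gripped the brass die by its pale grip and slid it 70 mm forward, clear of the lip. I then lifted it over the steel die, lowered it until the wrist force showed it resting on the slab, opened the fingers and backed away. I handed it in at about 14 s; no verdict is reported.

**Brass die:** the last top view puts the plate centre within 2 mm of the slab's centre and its edges within 0.1° of parallel. It lies flat, with its face measured at 0.027 m against 0.026 m expected.

**Steel die:** it sits at the same pixels as at the start in the top and side views. My last measured positions for its grip differ from the first by up to about 7 mm. I put that down to a different, noisier mask, and it is in any case inside the 15 mm limit.

**Disagreements:** the side camera's grip and slab positions differed from the other views by up to about 6 mm. In the side view's own measurements the plate was about 4 mm from the slab's centre, within the 20 mm allowed. No check failed.

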